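# Free the jammed drawer

### The arm

A 6-joint arm with a two-finger parallel gripper is mounted at the origin on the work surface. World frame = base frame: x ahead of the robot, y to its left, z up, the work surface at z = 0. Lengths are in mm, angles in rad, forces in N, time in s.
With the tool pointing down it reaches from about 350 to 975 mm from the base axis. Payload 7.1 kg.
Tool frame: the origin (TCP) lies midway between the tips of the shut fingers; the grasp point (between the pads) lies 19 mm behind it; z points along the fingers, y is the line along which they close (so a half turn about z gives the same grasp; the last joint's range is limited). The gripper opens to 88 mm and grips with 3 to 60 N. Pads are 20 mm wide; open, the fingers measure 115 mm over their backs; the gripper's body (75 mm by 178 mm) begins 61 mm behind the grasp point.
Start: joints at [1.307, 0.423, 1.63, -0, 1.089, -0.019], TCP at [151.445, 606.357, 222.675] pointing down, gripper open.
Joint ranges: [-3, 3], [-0.9, 2.11], [0.09, 2.58], [-1.31, 4.45], [0.11, 2.69], [-2.54, 2.54]. Speed limits (rad/s): [2.39, 2.39, 3.01, 3.14, 3.14, 3.14].

### API

Orientations are given as a rotation vector (axis times angle).
In Python, from workcell import ctrl gives the robot as it stands. The module is installed in compiled form; this text tells all that it offers.
- The arm moves only by the tool apply_moves, never from a script. Its argument "targets" is a list of rows, each a list of 3 entries, a list of its own where there are three numbers: the opening, from -1 (shut) to 1 (fully open), then the shift along the tool's x, y, z normalised to -1 to 1, where 1 is 5 cm, then the turn, a rotation vector about the tool's x, y, z normalised to -1 to 1, where 1 is 90 degrees. In form: [[jaw, [x, y, z], [wx, wy, wz]], ...]. A call has 1 to 8 rows; each row shifts and turns the commanded pose from where the row before left it, along the tool's axes as they then stand; what a row does not reach is not made up. A row lasts 1/8 s, in which the tool goes at most 62.5 mm and 10.7 degrees, less where a joint would pass 70% of its speed; a pose out of reach is approached as far as the arm can. A call with a number of a shift or a turn outside -1 to 1 is refused whole. A call with a gripper value outside its range is refused whole. The fingers move at their own pace and stop on an object; the grip force is fixed at half the most. Time passes only in rows, so rows that do not move let the fingers close. It gives the time, the measured TCP pose, the force, the opening and the grip force at its end, in the units of the state.
- ctrl.get_obs(): the state, without advancing time (a new reading comes with each control period).
- ctrl.get_image(name): name is "scene" or "top" or "wrist"; returns a dict with "pixels" (420x560x3 uint8, blue, green, red), "camera_matrix" (3x3 intrinsics, pixels), "k1" (the pictures are not rectified: a ray, as slopes to the right and down, at radius r is drawn at 1 + k1 r^2 times it, then the intrinsics apply), "view" (4x4, takes a point from world to camera coordinates); the wrist camera has in their place "hand_eye" (4x4, takes a point from camera to tool coordinates, whose origin is the TCP and whose axes are the flange's). Camera axes: x right, y down, z forward; pixel columns grow to the right and rows downward; lengths in mm; the calibration is good to about 2 mm. A picture is of the moment at which its call begins: read the wrist's pose just before it. There is no depth.
- ctrl.close_job(): hands the job in; it is judged then, once.
Trained networks look in the newest picture that a camera, given by its name, has taken for a name from the list of things; names that differ only in an ending like _2 or _b are one class to them, and where a whole thing is asked for, a point or a joint stands for the part that bears it (a point fixed in the world has none). Each returns a list of dicts, best first, with "score" (0 to 1); they miss things now and then, are a little off and sometimes report something else, mostly with a low value. They report only what shows in the picture. A call takes as long as a camera call.
- ctrl.masks_of(label, camera): "region" (420x560 bool, what is visible of it) and "bbox" ([left, top, right, bottom] in pixels, round what is visible of it).
- ctrl.pinpoint(label, camera): "xy" ([column, row] in pixels: a listed point, or the origin of a listed thing).
The state is a dict: "t": time; "qpos": joint angles; "qvel": joint speeds; "joint_torque": joint torques, N m; "ee_pos": TCP position; "orientation": TCP orientation; "ft_force": force on the tool from outside, world axes, zero at the start; "moment": the same for the moment, N m; "width": finger opening in mm; "grasp_force": force on a finger pad.
Only numpy, scipy, OpenCV 4.12 (cv2) and the standard library are available. Lean on these libraries where they do the work, as an engineer would, in place of code of your own. Each camera call takes 0.05 s, during which the arm holds its last target. There are 200 camera calls.

### The job

The top drawer of the little bench cabinet jams: inside, a circuit board lies propped on the step of the parts tray, and its transformer catches behind the cabinet's front rail. Pull the drawer by its bar handle until you feel the board catch (never over 20 N), ease the drawer back a little, draw the board towards the drawer front so that its back end drops off the step and it lies flat on the drawer floor, then pull the drawer wide open by the handle and let go. Leave the blue spool and the yellow meter beside the cabinet where they are.

Things in the scene. Friction and masses are not known exactly. Their poses are not given: they have to be found in the camera images.
- drawer: Top drawer, blue front, slides out along its own -x. Origin: at bench height (z 0) under the middle of the INNER face of the front panel; x to the drawer's back, y to its left, z up. Front panel x -12 to 0, 296 wide, z 73 to 125 mm. Inner floor at z 86, inner width 248, side walls 34 mm above the floor. 2 to 3 N of friction; stays where left; end stop at 205 to 228 mm of opening.
- drawer_floor (a point): Point on the drawer floor at the middle of the front panel (drawer x 0, y 0, z 86 mm). A grey parts tray is fixed in the drawer's back; its step is 20 mm above the drawer floor from x 175 to 200 mm, then 32 mm behind that; to move the board forward in the drawer, first ease the drawer back in so that the rail does not hold the transformer. The step spans the drawer's width.
- handle: Steel bar handle fixed to the drawer front; same frame as the drawer's. Bar 11 mm thick, 130 mm long along y, on two 9 mm posts at y -60 and +60 mm; 34 mm of clear space between bar and front panel: it can be hooked from above with shut fingertips behind the bar.
- handle_mid (a point): Middle of the handle bar: x -52, y 0, z 106 mm in the drawer's frame.
- cabinet: Grey steel cabinet, fixed, 310 deep x 300 wide x 150 mm high, lower drawer shut. Origin: at bench height under the middle of its front face; x to the back, parallel to the drawer's x. Drawer opening = x of the cabinet's origin in the drawer's frame (0 when shut, 55 to 78 mm at the start).
- rail_edge (a point): Middle of the lower edge, front side, of the cabinet's front rail: 119 mm above the bench. The rail is 10 mm thick (cabinet x 0 to 10) and closes the space under the cabinet's top down to 33 mm above the drawer floor.
- board: Green circuit board 150 (x) x 64 (y) x 4 mm, 130 to 250 g. Origin: centre of its underside; x to its back end, z up. At first its front edge is on the drawer floor about 40 mm behind the front panel, its back end about 13 mm over the step, pitched up 8 degrees; the jam may push it 12 mm back. Drawing it 15 to 35 mm forward in the drawer drops its back end off the step.
- board_front (a point): Middle of the board's lower front edge (board x -75, z 0). At the back end stands a black and copper transformer, 34 x 50 x 22 mm high, leaning back 10 degrees; its front face is at about board x 43 mm, its highest edge 29 mm above the board's underside. With the board propped it catches behind the rail at 140 to 160 mm of opening; with the board flat it passes under..
- connector (a point): Middle of the upper BACK edge of the white connector block on the board: x -49, y 0, z 24 mm in the board's frame. The block is 12 (x) x 48 (y) x 20 mm high, board x -61 to -49. A fingertip set down behind it (between block and rail) can draw the board forward while the drawer is open about 105 to 125 mm.
- spool: Blue spool of solder wire, 60 mm across, 45 mm high, standing loose on the bench to the right (-y) of the cabinet. Origin: centre of its underside.
- meter: Yellow hand-held multimeter, 150 x 75 x 42 mm, lying loose on the bench to the left (+y) of the cabinet. Origin: centre of its underside.

How it is judged (in metres and radians):
On the way, in this order (a step that is already met when the one before it is completed fails the run):
1. the drawer is pulled by its handle (fingers pulling on the bar) until the propped board is felt to catch on the rail, with 1.5 to 20 N (contact force between board and cabinet above 1.5 N and contact force between the fingers and handle above 0.5 N and x of drawer in the frame of cabinet below -0.125 m and angle between board's own z axis and vertical above 0.1 rad), for 0.05 s.
2. the board lies flat on the drawer floor in front of the step (within 3 degrees), the drawer not open beyond 160 mm (angle between board's own z axis and vertical below 0.06 rad and z of board in the frame of drawer between 0.082 and 0.092 m and x of board in the frame of drawer between 0.065 and 0.103 m and y of board in the frame of drawer between -0.1 and 0.1 m and x of drawer in the frame of cabinet above -0.16 m), for 0.2 s.
3. the drawer is pulled by its handle to at least 185 mm of opening (x of drawer in the frame of cabinet below -0.185 m and contact force between the fingers and handle above 0.5 N), for 0.05 s.
At the end, for the whole second after the job is handed in: The drawer stands open by at least 185 mm, the board lies at rest flat (within 3 degrees) on the drawer floor in front of the step, and the robot touches nothing (x of drawer in the frame of cabinet below -0.185 m and angle between board's own z axis and vertical below 0.06 rad and z of board in the frame of drawer between 0.082 and 0.092 m and x of board in the frame of drawer between 0.065 and 0.103 m and y of board in the frame of drawer between -0.1 and 0.1 m and linear speed of board below 0.02 m/s and contact force between each of the arm, the fingers and anything else below 0.2 N).
It fails at once if the board is strained against the cabinet with more than 20 N (contact force between board and cabinet above 20 N).
It fails at once if the board is pressed or pinched by the gripper with more than 20 N (contact force between the fingers and board above 20 N).
It fails at once if the board is lifted more than 30 mm above where it started (z of board in the frame of drawer above 0.127291 m).
It fails at once if the spool is shifted by more than 15 mm (distance of spool from where it was at the start of the episode above 0.015 m).
It fails at once if the meter is shifted by more than 15 mm (distance of meter from where it was at the start of the episode above 0.015 m).
It also fails if it takes over 58 s, if anything falls off the work surface, if the arm or the gripper's body presses on something with over 40 N, if the wrist force passes 120 N, or if a joint passes its speed limit or range.

## Working session

There is one attempt and no reset: what is moved stays moved. The work goes in short steps, Python scripts to look and compute and a tool call to move; the robot and the scene stay as the last step left them, time stands still between calls to the robot, and variables do not carry over. Pictures are saved under pics/ and viewed, at most 10 in all, crops included, and the job is handed in when it is done.

Besides the shell and the picture viewer there is one more tool, called after "Emit:" as name([rows], argument=value, ...), one row to a line, values as JSON. apply_moves: Moves the arm, as the interface text tells. Scaled input: -1 to 1 covers 5 cm each way for a shift and 90 degrees each way for a turn. Its arguments: {"type":"object","properties":{"targets":{"type":"array"}},"required":["targets"]}

```bash
mkdir -p pics
cat > h.py <<'E'
import numpy as np, cv2
from scipy.spatial.transform import Rotation as R
from workcell import ctrl
def cam(name,save=None):
    o=ctrl.get_obs(); im=ctrl.get_image(name)
    if name=="wrist":
        T=np.eye(4);T[:3,:3]=R.from_rotvec(o["orientation"]).as_matrix();T[:3,3]=o["ee_pos"]
        c2w=T@np.array(im["hand_eye"])
    else: c2w=np.linalg.inv(np.array(im["view"]))
    if save: cv2.imwrite("pics/"+save,np.array(im["pixels"]))
    return dict(K=np.array(im["camera_matrix"],float),k1=im["k1"],c2w=c2w,name=name)
def atz(c,xy,z):
    K=c["K"]; d=np.array([(xy[0]-K[0,2])/K[0,0],(xy[1]-K[1,2])/K[1,1]]); u=d.copy()
    for _ in range(30): u=d/(1+c["k1"]*(u@u))
    v=c["c2w"][:3,:3]@np.r_[u,1]; p=c["c2w"][:3,3]
    return p+v*(z-p[2])/v[2]
def proj(c,P):
    q=np.linalg.inv(c["c2w"])@np.r_[P,1]; u=q[:2]/q[2]; u=u*(1+c["k1"]*(u@u))
    return c["K"][:2,:2]@u+c["K"][:2,2]
def pts(c,labels):
    for l,z in labels.items():
        for r in ctrl.pinpoint(l,c["name"])[:2]:
            print(c["name"],l,round(r["score"],2),np.round(r["xy"],1),"z",z,np.round(atz(c,r["xy"],z),1))
E
python3 - <<'E'
from h import *
np.set_printoptions(suppress=True)
L=dict(drawer=0,drawer_floor=86,handle_mid=106,cabinet=0,rail_edge=119,board_front=86,connector=110,spool=0,meter=0)
for n in ("top","scene"):
    c=cam(n,n+".png"); pts(c,L); print(np.round(c["c2w"][:3],2))
o=ctrl.get_obs(); print(o)
E
```

```text
top drawer 0.82 [274.8 250.8] z 0 [609.   44.5   0. ]
top drawer_floor 0.61 [276.3 245.4] z 86 [616.1  42.1  86. ]
top handle_mid 0.74 [272.8 273.6] z 106 [560.3  47.4 106. ]
top cabinet 0.91 [280.5 222.5] z 0 [670.5  34.    0. ]
top rail_edge 0.59 [280.6 216.9] z 119 [669.5  35.6 119. ]
top board_front 0.83 [247.4 224.9] z 86 [655.2 100.8  86. ]
top board_front 0.71 [282.6 219.4] z 86 [668.3  31.   86. ]
top connector 0.65 [246.6 213. ] z 110 [676.2 101.9 110. ]
top spool 0.65 [389.3 209.7] z 0 [ 705.6 -202.6    0. ]
top meter 0.73 [175.4 206. ] z 0 [699.7 263.4   0. ]
top meter 0.54 [273.8 252.6] z 0 [605.   46.6   0. ]
[[   0.03   -0.99    0.11  562.44]
 [  -1.     -0.03   -0.01   47.44]
 [   0.01   -0.11   -0.99 1083.26]]
scene drawer 0.96 [315.6 219.4] z 0 [611.7  46.1   0. ]
scene handle_mid 0.69 [346.2 186.4] z 106 [555.7  47.4 106. ]
scene handle_mid 0.65 [294.9 319.2] z 106 [718.3 294.4 106. ]
scene rail_edge 0.65 [292.5 190.5] z 119 [665.2  44.  119. ]
scene rail_edge 0.64 [302.6 226.6] z 119 [665.4 128.5 119. ]
scene board_front 0.64 [301.6 225.8] z 86 [660.8 106.8  86. ]

[... 182 characters left out ...]
0.17  -0.12 805.19]
 [  0.21   0.8   -0.56 579.22]
 [  0.    -0.57  -0.82 879.33]]
{'t': 1.0, 'qpos': array([ 1.30696058,  0.42306641,  1.62988752,  0.00000566,  1.08860059,
       -0.01898532]), 'qvel': array([-0.00104747,  0.00054188,  0.00075658,  0.0010711 , -0.00014856,
        0.00040282]), 'joint_torque': array([  0.00007884, -54.45995092, -27.40444958,   0.06428918,
         0.01680426,  -0.00002285]), 'ee_pos': array([151.47013387, 606.36171564, 222.7009614 ]), 'orientation': array([0.38365417, 3.11807815, 0.00006041]), 'ft_force': array([-0.27678799,  0.09317476, -0.45848347]), 'moment': array([ 0.03613872,  0.01339794, -0.00225723]), 'grasp_force': 0.0, 'width': 87.95054795553071}
```

```bash
python3 -c "
import cv2,numpy as np
a=cv2.imread('pics/top.png');b=cv2.imread('pics/scene.png')
cv2.imwrite('pics/both.png',cv2.resize(np.hstack([a,b]),(800,300)))"
```

```text
(no output)
```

View pics/both.png

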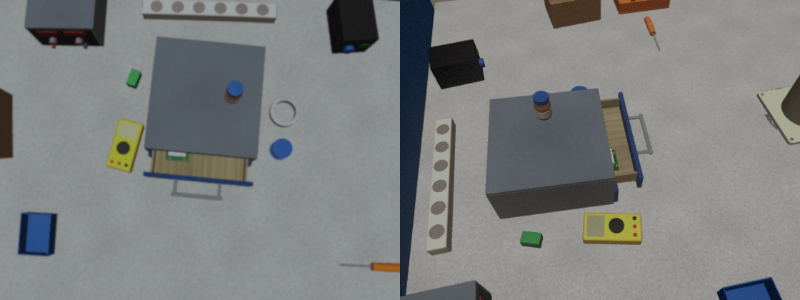

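The top view (left) shows the cabinet slightly yawed, with the drawer ajar. The handle is at about (197,190), the board near (178,153) left of centre, the meter on the left and the spool on the right. Next I fit the yaw from the blue front panel.

Run:
```python
from h import *
np.set_printoptions(suppress=True)
c=cam("top"); m=cv2.imread("pics/top.png"); hsv=cv2.cvtColor(m,cv2.COLOR_BGR2HSV)
b=((hsv[...,0]>100)&(hsv[...,0]<130)&(hsv[...,1]>120)).astype(np.uint8)
n,l,s,ce=cv2.connectedComponentsWithStats(b)
for i in range(1,n):
    if s[i,4]>60: print(s[i],ce[i])
i=max((i for i in range(1,n) if s[i,4]>60),key=lambda i:s[i,2])
ys,xs=np.where(l==i)
P=np.array([atz(c,(x,y),125)[:2] for x,y in zip(xs,ys)])
print(cv2.minAreaRect(P.astype(np.float32)))
A=np.polyfit(P[:,1],P[:,0],1); print("dx/dy",A)
r=ctrl.masks_of("cabinet","top")[0]["region"]
ys,xs=np.where(np.array(r)); P=np.array([atz(c,(x,y),150)[:2] for x,y in zip(xs,ys)]).astype(np.float32)
rc=cv2.minAreaRect(P);print(rc,cv2.boxPoints(rc))
```

```text
[479  62  19  12 171] [487.98245614  67.35087719]
[319 113  22  23 391] [328.98209719 123.81329923]
[378 195  31  28 641] [393.52106084 208.13884555]
[201 242 152  18 683] [276.49926794 250.31918009]
[  26  298   53   60 2805] [ 51.61604278 327.33903743]
((604.706298828125, 41.63252258300781), (289.302734375, 9.012857437133789), 86.2363510131836)
dx/dy [  0.06672734 601.7983526 ]
((813.6364135742188, 26.9427490234375), (302.81341552734375, 334.4096984863281), 86.62032318115234) [[ 637.7966  -114.34353]
 [ 971.6247  -134.05774]
 [ 989.47626  168.22903]
 [ 655.64813  187.94324]]
```

Emit:
apply_moves([
  [-1, [-0.69, -0.55, 0.0], [0, 0, 0]],
  [-1, [-0.69, -0.55, 0.0], [0, 0, 0]],
  [-1, [-0.69, -0.55, 0.0], [0, 0, 0]],
  [-1, [-0.69, -0.55, 0.0], [0, 0, 0]],
  [-1, [-0.69, -0.55, 0.0], [0, 0, 0]],
  [-1, [-0.69, -0.55, 0.0], [0, 0, 0]],
  [-1, [-0.69, -0.55, 0.0], [0, 0, 0]],
  [-1, [-0.69, -0.55, 0.0], [0, 0, 0]],
])

```text
t: 2.1
ee_pos: [366.7, 324.9, 222.9]
orientation: [0.383, 3.118, 0.001]
ft_force: [1.5, 0.5, -0.2]
width: 11.5
grasp_force: 0.0
```

Emit:
apply_moves([
  [-1, [-0.69, -0.55, 0.0], [0, 0, 0]],
  [-1, [-0.69, -0.55, 0.0], [0, 0, 0]],
  [-1, [-0.69, -0.55, 0.0], [0, 0, 0]],
  [-1, [-0.69, -0.55, 0.0], [0, 0, 0]],
  [-1, [-0.69, -0.55, 0.0], [0, 0, 0]],
  [-1, [-0.69, -0.55, 0.0], [0, 0, 0]],
  [-1, [0, 0, 0], [0, 0, -0.11]],
  [-1, [0, 0, 0], [0, 0, 0]],
])

```text
t: 3.1
ee_pos: [526.9, 115.3, 222.6]
orientation: [-0.117, -3.139, -0.0]
ft_force: [0.2, 0.2, 1.4]
width: 0.7
grasp_force: 0.0
```

Run:
```python
from h import *
np.set_printoptions(suppress=True)
o=ctrl.get_obs(); print(o["ee_pos"],o["orientation"],o["ft_force"],R.from_rotvec(o["orientation"]).as_matrix().round(3))
L=dict(drawer=0,drawer_floor=86,handle_mid=106,rail_edge=119,board_front=86,connector=112)
c=cam("wrist","w1.png"); pts(c,L)
```

```text
[526.86640084 115.31432785 222.59849374] [-0.11690669 -3.1392316  -0.00004453] [0.17266005 0.18203578 1.41109602] [[-0.997  0.074 -0.   ]
 [ 0.074  0.997  0.   ]
 [ 0.     0.    -1.   ]]
wrist drawer 0.94 [230.2 251.6] z 0 [613.3  41.2   0. ]
wrist drawer_floor 0.8 [219.8 284.9] z 86 [611.1  44.6  86. ]
wrist rail_edge 0.72 [ 54.8 328.2] z 119 [ 625.3 -102.2  119. ]
```

View pics/w1.png

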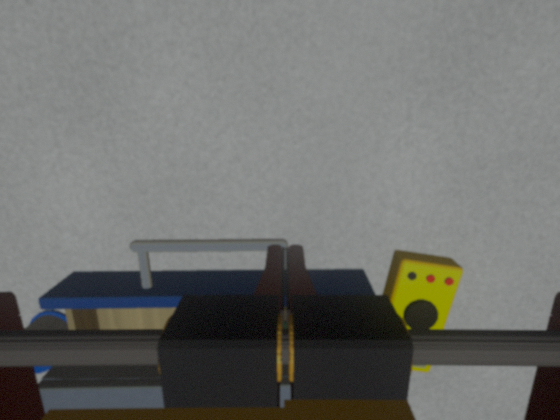

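The wrist view shows the bar from (133,246) to (287,243) and the panel's upper edge near row 272 at the far side. I turn these into positions.

Run:
```python
from h import *
np.set_printoptions(suppress=True)
c=cam("wrist")
for p,z in [((133,240),111),((287,239),111),((133,251),111),((210,245),111),((74,272),125),((368,270),125),((43,303),125),((374,297),125)]: print(p,atz(c,p,z).round(1))
m=cv2.imread("pics/w1.png");print(m[225:262:3,200].tolist())
```

```text
(133, 240) [548.2 -17.7 111. ]
(287, 239) [557.  116.3 111. ]
(133, 251) [558.5 -19.8 111. ]
(210, 245) [557.8  48.4 111. ]
(74, 272) [568.3 -65.8 125. ]
(368, 270) [584.5 183.5 125. ]
(43, 303) [595.6 -99.7 125. ]
(374, 297) [611.  188.7 125. ]
[[133, 133, 131], [138, 139, 138], [136, 139, 136], [141, 142, 139], [139, 141, 138], [88, 90, 91], [105, 108, 104], [112, 106, 102], [112, 109, 104], [131, 133, 130], [134, 136, 132], [137, 138, 136], [137, 138, 135]]
```

Emit:
apply_moves([
  [-1, [-0.6, -0.65, 0.0], [0, 0, -0.006]],
  [-1, [-0.57, -0.65, 0.0], [0, 0, 0]],
  [-1, [0, 0, 0.8], [0, 0, 0]],
  [-1, [0, 0, 0.8], [0, 0, 0]],
  [-1, [0, 0, 0.4], [0, 0, 0]],
  [-1, [0, 0, 0], [0, 0, 0]],
])

```text
t: 4.25
ee_pos: [579.5, 47.1, 121.1]
orientation: [-0.098, -3.137, 0.001]
ft_force: [-0.0, -0.9, -0.0]
width: 0.5
grasp_force: 0.0
```

Run:
```python
from h import *
o=ctrl.get_obs(); print(o["ee_pos"],o["ft_force"])
L=dict(handle_mid=106,drawer=0,drawer_floor=86)
c=cam("wrist","w2.png"); pts(c,L); print("tcp px",proj(c,o["ee_pos"]))
```

```text
[579.49667488  47.05991882 121.14631399] [-0.04249694 -0.85462171 -0.04242249]
wrist handle_mid 0.84 [277.6 221.5] z 106 [560.2  44.6 106. ]
wrist drawer 0.82 [283.6 242.1] z 0 [616.  44.   0.]
tcp px [284.15297777 264.87673026]
```

View pics/w2.png

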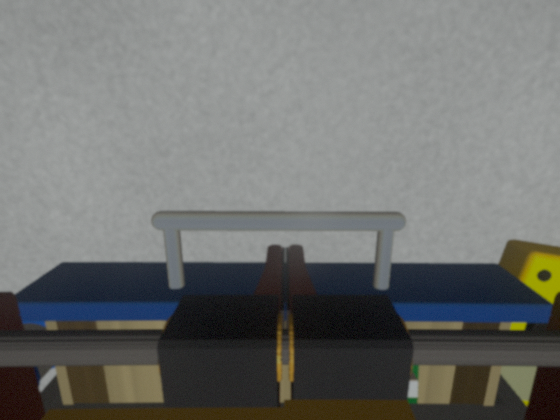

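The bar lies at rows 212-230, clear ahead of the fingertips at (284,250), so the tips are already between bar and panel. I move 4 mm nearer the panel, then go down.

Emit:
apply_moves([
  [-1, [-0.08, 0, 0], [0, 0, 0]],
  [-1, [0, 0, 0.2], [0, 0, 0]],
  [-1, [0, 0, 0.2], [0, 0, 0]],
  [-1, [0, 0, 0.14], [0, 0, 0]],
  [-1, [0, 0, 0], [0, 0, 0]],
])

```text
t: 5.08
ee_pos: [584.0, 46.7, 94.7]
orientation: [-0.098, -3.138, 0.0]
ft_force: [0.0, -0.4, -0.8]
width: 0.5
grasp_force: 0.0
```

Emit:
apply_moves([
  [-1, [0.1, 0, 0], [0, 0, 0]],
  [-1, [0.1, 0, 0], [0, 0, 0]],
  [-1, [0.16, 0, 0], [0, 0, 0]],
  [-1, [0.2, 0, 0], [0, 0, 0]],
  [-1, [0.2, 0, 0], [0, 0, 0]],
  [-1, [0.2, 0, 0], [0, 0, 0]],
  [-1, [0.2, 0, 0], [0, 0, 0]],
  [-1, [0, 0, 0], [0, 0, 0]],
])

```text
t: 6.08
ee_pos: [524.8, 50.3, 95.4]
orientation: [-0.098, -3.137, 0.001]
ft_force: [-0.4, -0.0, 0.5]
width: 0.2
grasp_force: 0.0
```

Run:
```python
from h import *
L=dict(drawer=0,drawer_floor=86,handle_mid=106,rail_edge=119,cabinet=0,board_front=86,connector=112)
c=cam("top","t2.png"); pts(c,L); print(ctrl.get_obs()["ft_force"])
```

```text
top drawer 0.74 [271.1 275. ] z 0 [557.   50.9   0. ]
top handle_mid 0.32 [175.7 206.3] z 106 [685.7 241.7 106. ]
top rail_edge 0.82 [280.6 217.8] z 119 [667.7  35.5 119. ]
top cabinet 0.85 [280.3 226.3] z 0 [662.2  34.2   0. ]
top board_front 0.93 [249.9 248.3] z 86 [608.8  94.2  86. ]
top connector 0.63 [243.5 238.9] z 112 [625.4 106.  112. ]
[0.92867475 0.22978974 0.124281  ]
```

Emit:
apply_moves([
  [-1, [0.08, 0, 0], [0, 0, 0]],
  [-1, [0.08, 0, 0], [0, 0, 0]],
  [-1, [0.08, 0, 0], [0, 0, 0]],
  [-1, [0.08, 0, 0], [0, 0, 0]],
  [-1, [0.06, 0, 0], [0, 0, 0]],
  [-1, [0.04, 0, 0], [0, 0, 0]],
])

```text
t: 7.22
ee_pos: [505.7, 51.7, 95.7]
orientation: [0.098, 3.14, 0.0]
ft_force: [3.2, 0.0, -1.5]
width: 0.7
grasp_force: 1.3
```

Emit:
apply_moves([
  [-1, [0.04, 0, 0], [0, 0, 0]],
  [-1, [0.04, 0, 0], [0, 0, 0]],
])

```text
t: 7.48
ee_pos: [501.9, 52.0, 95.7]
orientation: [0.098, 3.14, 0.0]
ft_force: [2.9, -0.2, -1.6]
width: 0.5
grasp_force: 1.3
```

Emit:
apply_moves([
  [-1, [0.04, 0, 0], [0, 0, 0]],
])

```text
t: 7.6
ee_pos: [499.9, 52.1, 95.7]
orientation: [0.098, 3.14, 0.0]
ft_force: [3.1, 0.9, -0.5]
width: 1.0
grasp_force: 1.3
```

Emit:
apply_moves([
  [-1, [0.04, 0, 0], [0, 0, 0]],
])

```text
t: 7.72
ee_pos: [497.8, 52.2, 95.7]
orientation: [0.098, 3.14, 0.0]
ft_force: [2.4, 0.2, -0.8]
width: 0.4
grasp_force: 1.3
```

Emit:
apply_moves([
  [-1, [0.04, 0, 0], [0, 0, 0]],
])

```text
t: 7.85
ee_pos: [495.8, 52.4, 95.7]
orientation: [0.098, 3.14, 0.0]
ft_force: [2.5, 1.4, -1.1]
width: 0.4
grasp_force: 1.3
```

Emit:
apply_moves([
  [-1, [0.04, 0, 0], [0, 0, 0]],
])

```text
t: 7.98
ee_pos: [493.8, 52.5, 95.7]
orientation: [0.098, 3.14, 0.0]
ft_force: [4.1, 0.9, -0.9]
width: 1.1
grasp_force: 1.3
```

Emit:
apply_moves([
  [-1, [0.03, 0, 0], [0, 0, 0]],
])

```text
t: 8.1
ee_pos: [492.3, 52.6, 95.7]
orientation: [0.098, 3.14, 0.0]
ft_force: [2.9, 1.5, -2.0]
width: 0.4
grasp_force: 1.3
```

Emit:
apply_moves([
  [-1, [0.03, 0, 0], [0, 0, 0]],
])

```text
t: 8.22
ee_pos: [491.2, 52.7, 95.7]
orientation: [0.098, 3.139, 0.0]
ft_force: [3.5, 1.6, -2.6]
width: 0.7
grasp_force: 2.1
```

Emit:
apply_moves([
  [-1, [0.03, 0, 0], [0, 0, 0]],
])

```text
t: 8.35
ee_pos: [489.8, 52.8, 95.8]
orientation: [0.098, 3.139, 0.0]
ft_force: [5.2, 1.2, -3.4]
width: 0.3
grasp_force: 2.2
```

Emit:
apply_moves([
  [-1, [0.03, 0, 0], [0, 0, 0]],
])

```text
t: 8.48
ee_pos: [488.2, 52.8, 95.7]
orientation: [0.098, 3.139, 0.0]
ft_force: [4.4, 1.8, -2.3]
width: 0.4
grasp_force: 2.2
```

Emit:
apply_moves([
  [-1, [0.03, 0, 0], [0, 0, 0]],
])

```text
t: 8.6
ee_pos: [486.5, 52.9, 95.7]
orientation: [0.098, 3.14, 0.0]
ft_force: [5.0, 1.8, -2.8]
width: 0.1
grasp_force: 2.2
```

Emit:
apply_moves([
  [-1, [0.03, 0, 0], [0, 0, 0]],
])

```text
t: 8.72
ee_pos: [485.0, 53.0, 95.7]
orientation: [0.098, 3.14, 0.0]
ft_force: [4.2, 2.2, -2.8]
width: 0.3
grasp_force: 2.2
```

Emit:
apply_moves([
  [-1, [0.03, 0, 0], [0, 0, 0]],
  [-1, [0.03, 0, 0], [0, 0, 0]],
])

```text
t: 8.98
ee_pos: [482.0, 53.2, 95.7]
orientation: [0.098, 3.14, 0.0]
ft_force: [3.3, 2.1, -1.7]
width: 0.3
grasp_force: 2.2
```

Emit:
apply_moves([
  [-1, [0.03, 0, 0], [0, 0, 0]],
])

```text
t: 9.1
ee_pos: [481.5, 53.3, 95.8]
orientation: [0.098, 3.137, 0.0]
ft_force: [9.8, 0.8, -8.3]
width: 0.1
grasp_force: 4.9
```

Emit:
apply_moves([
  [-1, [0.03, 0, 0], [0, 0, 0]],
])

```text
t: 9.22
ee_pos: [481.5, 53.3, 96.1]
orientation: [0.098, 3.135, 0.0]
ft_force: [12.9, -0.4, -9.8]
width: 0.4
grasp_force: 6.7
```

Emit:
apply_moves([
  [-1, [0.03, 0, 0], [0, 0, 0]],
])

```text
t: 9.35
ee_pos: [481.4, 53.3, 96.3]
orientation: [0.097, 3.132, 0.0]
ft_force: [17.9, -1.1, -12.1]
width: 0.1
grasp_force: 8.5
```

The catch is firm, with about 15 N on the rail. I ease the drawer back by pressing the panel from behind the bar.

Emit:
apply_moves([
  [-1, [-0.1, 0, 0], [0, 0, 0]],
  [-1, [-0.12, 0, 0], [0, 0, 0]],
  [-1, [-0.14, 0, 0], [0, 0, 0]],
  [-1, [-0.16, 0, 0], [0, 0, 0]],
  [-1, [-0.16, 0, 0], [0, 0, 0]],
  [-1, [-0.16, 0, 0], [0, 0, 0]],
  [-1, [-0.16, 0, 0], [0, 0, 0]],
  [-1, [-0.1, 0, 0], [0, 0, 0]],
])

```text
t: 10.35
ee_pos: [532.9, 50.0, 95.6]
orientation: [-0.098, -3.14, -0.0]
ft_force: [-2.1, -1.2, -1.7]
width: 0.5
grasp_force: 1.4
```

Emit:
apply_moves([
  [-1, [0.04, 0, 0], [0, 0, 0]],
  [-1, [0, 0, -0.6], [0, 0, 0]],
  [-1, [0, 0, -0.7], [0, 0, 0]],
  [-1, [0, 0, -0.8], [0, 0, 0]],
  [-1, [0, 0, -0.8], [0, 0, 0]],
  [-1, [0.8, 0, 0], [0, 0, 0]],
  [-1, [0.8, 0, 0], [0, 0, 0]],
  [-1, [0, 0, 0], [0, 0, 0]],
])

```text
t: 11.35
ee_pos: [448.6, 55.3, 241.1]
orientation: [0.097, 3.139, 0.0]
ft_force: [0.5, -0.8, 1.1]
width: 0.5
grasp_force: 0.0
```

Run:
```python
from h import *
o=ctrl.get_obs(); print(o["ee_pos"],o["ft_force"])
L=dict(drawer=0,drawer_floor=86,handle_mid=106,rail_edge=119,cabinet=0,board_front=86,connector=114)
for n in("top","scene","wrist"):
    c=cam(n,n+"3.png"); pts(c,L)
a=cv2.imread("pics/top3.png")[190:310,190:370];b=cv2.imread("pics/wrist3.png")
cv2.imwrite("pics/b3.png",np.hstack([cv2.resize(a,(440,293)),cv2.resize(b,(360,293))]))
```

```text
[448.62530346  55.3475548  241.12321958] [ 0.48421322 -0.76600685  1.09995137]
top drawer 0.81 [272.5 274.2] z 0 [558.7  48.    0. ]
top drawer 0.16 [247.7 207.4] z 0 [701.3 106.1   0. ]
top drawer_floor 0.98 [273.4 273.4] z 86 [560.7  46.2  86. ]
top handle_mid 0.89 [270.2 302.8] z 106 [504.3  50.7 106. ]
top rail_edge 0.56 [280.4 216.8] z 119 [669.7  36.  119. ]
top cabinet 0.57 [280.1 221.4] z 0 [672.9  34.9   0. ]
top board_front 0.88 [244.4 244. ] z 86 [617.  105.4  86. ]
top connector 0.65 [243.1 232.7] z 114 [637.2 107.1 114. ]
scene drawer 0.83 [337.1 216. ] z 0 [563.8  47.3   0. ]
scene drawer_floor 0.81 [342.4 193.8] z 86 [562.1  50.   86. ]
scene handle_mid 0.69 [371.8 185.1] z 106 [504.7  55.  106. ]
scene rail_edge 0.62 [288.4 186.9] z 119 [671.1  33.9 119. ]
scene rail_edge 0.31 [345.9 214.4] z 119 [579.2 119.3 119. ]
scene board_front 0.67 [324.  220.6] z 86 [615.3 104.3  86. ]
scene connector 0.72 [313.2 216.3] z 114 [639.5 107.5 114. ]
```

View pics/b3.png

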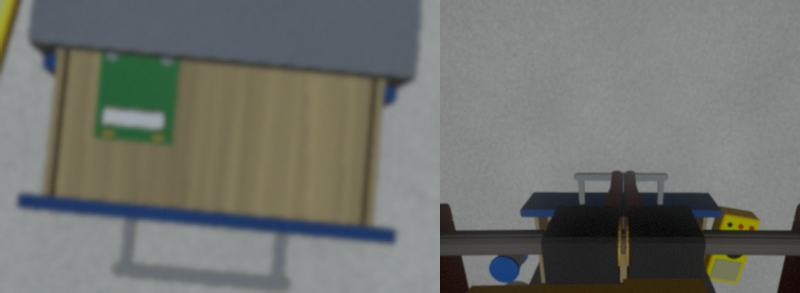

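The board is still propped, with the connector at about (133,118) in the left crop and the opening at about 113 mm. I move over the gap behind the connector.

Emit:
apply_moves([
  [-1, [-0.81, 0.25, 0], [0, 0, 0]],
  [-1, [-0.81, 0.25, 0], [0, 0, 0]],
  [-1, [-0.81, 0.25, 0], [0, 0, 0]],
  [-1, [-0.81, 0.25, 0], [0, 0, 0]],
  [-1, [-0.81, 0.25, 0], [0, 0, 0]],
  [-1, [0, 0, 0.8], [0, 0, 0]],
  [-1, [0, 0, 0.8], [0, 0, 0]],
  [-1, [0, 0, 0.4], [0, 0, 0]],
])

```text
t: 13.55
ee_pos: [655.3, 104.7, 138.2]
orientation: [-0.098, -3.137, 0.001]
ft_force: [0.3, 0.0, 0.2]
width: 0.5
grasp_force: 0.0
```

Emit:
apply_moves([
  [-1, [0, 0, 0], [0, 0, 0]],
  [-1, [0, 0, 0], [0, 0, 0]],
])

```text
t: 13.8
ee_pos: [657.6, 105.0, 142.3]
orientation: [0.098, 3.138, 0.001]
ft_force: [-0.5, -0.3, 0.3]
width: 0.4
grasp_force: 0.0
```

Run:
```python
from h import *
o=ctrl.get_obs(); print(o["ee_pos"],o["ft_force"])
for n in("scene","wrist"):
    c=cam(n,n+"4.png"); pts(c,dict(board_front=86,connector=114,drawer_floor=86,rail_edge=119)); print(proj(c,o["ee_pos"]))
a=cv2.imread("pics/scene4.png")[130:280,230:430];b=cv2.imread("pics/wrist4.png")
cv2.imwrite("pics/b4.png",np.hstack([cv2.resize(a,(400,300)),cv2.resize(b,(400,300))]))
```

```text
[657.55893169 105.02830001 142.275029  ] [-0.4599187  -0.26376209  0.33895401]
scene board_front 0.87 [325.5 222. ] z 86 [613.3 108.1  86. ]
scene connector 0.64 [311.4 216.1] z 114 [642.7 106.4 114. ]
scene drawer_floor 0.81 [344.5 192.3] z 86 [556.9  47.3  86. ]
scene drawer_floor 0.18 [287.9 223.8] z 86 [685.7  96.8  86. ]
scene rail_edge 0.96 [286.8 190.4] z 119 [676.   41.5 119. ]
scene rail_edge 0.32 [312.7 216.9] z 119 [641.8 111.7 119. ]
[304.21382296 208.56659953]
wrist board_front 0.56 [285.  162.4] z 86 [611.6 108.2  86. ]
wrist connector 0.83 [284.8 205.8] z 114 [632.8 106.8 114. ]
wrist drawer_floor 0.91 [175.6  75.8] z 86 [555.6  45.7  86. ]
wrist drawer_floor 0.57 [283.7 208.8] z 86 [643.  105.4  86. ]
wrist rail_edge 0.93 [176.8 275.4] z 119 [671.4  38.4 119. ]
[284.39274239 265.96429828]
```

View pics/b4.png

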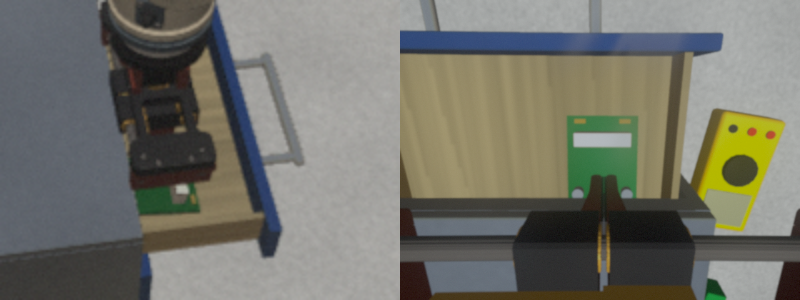

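Right half: connector back edge at crop (602,147), rail line near row 200, and the fingertips between them with 8 to 15 mm of room. I centre the tips and go down.

Emit:
apply_moves([
  [-1, [0.05, 0, 0.1], [0, 0, 0]],
  [-1, [0, 0, 0.2], [0, 0, 0]],
  [-1, [0, 0, 0.2], [0, 0, 0]],
  [-1, [0, 0, 0.18], [0, 0, 0]],
  [-1, [0, 0, 0.08], [0, 0, 0]],
  [-1, [0, 0, 0.02], [0, 0, 0]],
  [-1, [0, 0, 0], [0, 0, 0]],
])

```text
t: 15.18
ee_pos: [654.3, 105.0, 101.9]
orientation: [0.098, 3.14, 0.0]
ft_force: [-0.1, 0.0, -0.2]
width: 0.7
grasp_force: 0.0
```

Emit:
apply_moves([
  [-1, [0.12, 0, 0], [0, 0, 0]],
  [-1, [0.12, 0, 0], [0, 0, 0]],
  [-1, [0.1, 0, 0], [0, 0, 0]],
  [-1, [0.1, 0, 0], [0, 0, 0]],
  [-1, [0.1, 0, 0], [0, 0, 0]],
  [-1, [0.1, 0, 0], [0, 0, 0]],
  [-1, [0.1, 0, 0], [0, 0, 0]],
  [-1, [0, 0, 0], [0, 0, 0]],
])

```text
t: 16.18
ee_pos: [616.6, 107.3, 101.7]
orientation: [-0.098, -3.14, 0.0]
ft_force: [0.2, 0.2, 0.7]
width: 0.8
grasp_force: 0.0
```

Run:
```python
from h import *
o=ctrl.get_obs(); print(o["ee_pos"],o["ft_force"])
for n in("scene","wrist"):
    c=cam(n,n+"5.png"); pts(c,dict(board_front=86,connector=110,drawer_floor=86,rail_edge=119))
a=cv2.imread("pics/scene5.png")[130:280,230:430];b=cv2.imread("pics/wrist5.png")
cv2.imwrite("pics/b5.png",np.hstack([cv2.resize(a,(400,300)),cv2.resize(b,(400,300))]))
```

```text
[616.62639966 107.34285432 101.70273679] [0.17611121 0.17587363 0.67011735]
scene board_front 0.74 [342.4 220.4] z 86 [580.1 111.4  86. ]
scene connector 0.72 [328.2 218.4] z 110 [611.9 115.6 110. ]
scene drawer_floor 0.96 [344.  192.2] z 86 [557.8  46.8  86. ]
scene rail_edge 0.66 [291.2 189.7] z 119 [667.2  41.6 119. ]
wrist board_front 0.75 [280.8 188.1] z 86 [579.1 107.8  86. ]
wrist board_front 0.5 [126.2  33. ] z 86 [499.7  39.8  86. ]
wrist connector 0.81 [282.  249.8] z 110 [604.8 107.  110. ]
wrist drawer_floor 0.59 [160.6 152.7] z 86 [556.3  46.2  86. ]
wrist rail_edge 0.72 [158.6 380.5] z 119 [671.2  37.8 119. ]
```

View pics/b5.png

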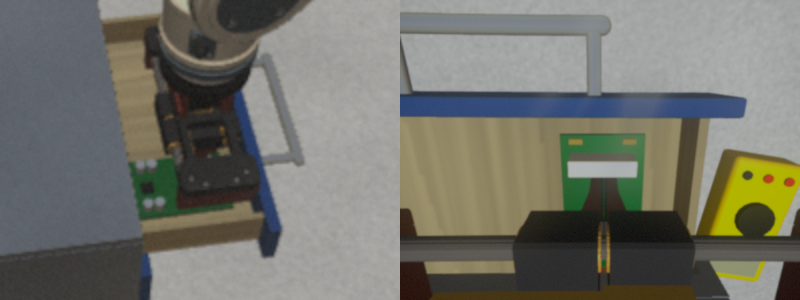

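The board (crop right: front edge row 135, connector row 168) is now about 19 mm behind the panel. I draw it 5 mm more for margin, then lift clear and check.

Emit:
apply_moves([
  [-1, [0.06, 0, 0], [0, 0, 0]],
  [-1, [0.04, 0, 0], [0, 0, 0]],
  [-1, [0, 0, 0], [0, 0, 0]],
  [-1, [-0.08, 0, 0], [0, 0, 0]],
  [-1, [0, 0, -0.5], [0, 0, 0]],
  [-1, [0, 0, -0.8], [0, 0, 0]],
  [-1, [0, 0, -0.8], [0, 0, 0]],
  [-1, [0, 0, -0.6], [0, 0, 0]],
])

```text
t: 17.68
ee_pos: [616.7, 107.4, 238.6]
orientation: [0.098, 3.139, 0.0]
ft_force: [0.4, 0.2, -0.2]
width: 0.6
grasp_force: 0.0
```

Emit:
apply_moves([
  [-1, [0.8, -0.3, 0], [0, 0, 0]],
  [-1, [0.8, -0.3, 0], [0, 0, 0]],
  [-1, [0.8, -0.3, 0], [0, 0, 0]],
  [-1, [0.4, -0.3, 0], [0, 0, 0]],
  [-1, [0, 0, 0], [0, 0, 0]],
])

```text
t: 18.3
ee_pos: [471.8, 55.8, 237.0]
orientation: [0.1, 3.14, -0.0]
ft_force: [0.8, 0.1, -0.1]
width: 0.3
grasp_force: 0.0
```

Run:
```python
from h import *
o=ctrl.get_obs(); print(o["ee_pos"],o["ft_force"])
for n in("top","scene"):
    c=cam(n,n+"6.png"); pts(c,dict(board=86,board_front=86,connector=110,drawer_floor=86,handle_mid=106,rail_edge=119))
a=cv2.imread("pics/scene6.png")[150:270,270:430];b=cv2.imread("pics/top6.png")[200:320,200:360]
cv2.imwrite("pics/b6.png",np.hstack([cv2.resize(a,(400,300)),cv2.resize(b,(400,300))]))
```

```text
[471.7621787   55.76190832 236.9845056 ] [ 0.77165586  0.0685922  -0.08960299]
top board 0.6 [248.9 225.4] z 86 [654.3  97.8  86. ]
top board_front 0.77 [242.4 267.4] z 86 [570.6 107.7  86. ]
top connector 0.74 [242.9 252.8] z 110 [598.6 106.3 110. ]
top drawer_floor 0.98 [274.9 276.9] z 86 [553.9  43.1  86. ]
top drawer_floor 0.6 [248.4 225. ] z 86 [655.   98.8  86. ]
top handle_mid 0.73 [270.1 299. ] z 106 [511.5  51.1 106. ]
top rail_edge 0.87 [279.7 215.1] z 119 [672.9  37.4 119. ]
scene board 0.66 [309.3 225. ] z 86 [645.8 108.1  86. ]
scene connector 0.86 [331.9 215.5] z 110 [603.3 110.7 110. ]
scene connector 0.32 [346.8 222.2] z 110 [579.9 131.1 110. ]
scene drawer_floor 0.56 [346.4 193.3] z 86 [553.8  50.5  86. ]
scene handle_mid 0.68 [293.3 320.2] z 106 [721.3 295.5 106. ]
scene handle_mid 0.59 [373.3 184.3] z 106 [501.2  53.7 106. ]
scene rail_edge 0.73 [287.5 191.2] z 119 [675.1  43.6 119. ]
```

View pics/b6.png

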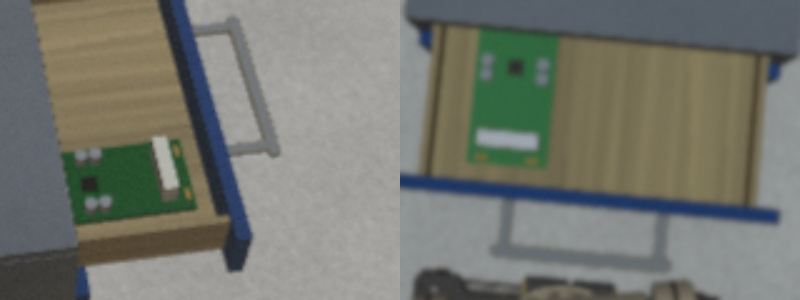

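The board lies parallel to the drawer floor, about 14 mm behind the panel (right crop, front edge row 163). I hook the handle again and pull.

Emit:
apply_moves([
  [-1, [-0.56, 0, 0], [0, 0, 0]],
  [-1, [-0.56, -0.05, 0], [0, 0, 0]],
  [-1, [0, 0, 0.8], [0, 0, 0]],
  [-1, [0, 0, 0.8], [0, 0, 0]],
  [-1, [0, 0, 0.6], [0, 0, 0]],
  [-1, [0, 0, 0], [0, 0, 0]],
])

```text
t: 19.75
ee_pos: [526.7, 50.1, 124.8]
orientation: [-0.098, -3.135, 0.001]
ft_force: [0.2, 1.0, 0.1]
width: 0.6
grasp_force: 0.0
```

Run:
```python
from h import *
o=ctrl.get_obs(); print(o["ee_pos"],o["ft_force"])
c=cam("wrist","w7.png"); pts(c,dict(handle_mid=106,drawer_floor=86,board_front=86,connector=110))
```

```text
[526.68072515  50.12982593 124.79626779] [0.19542232 1.00613499 0.14185468]
wrist handle_mid 0.88 [281.9 214.9] z 106 [504.8  50.2 106. ]
```

Emit:
apply_moves([
  [-1, [0, 0, 0.25], [0, 0, 0]],
  [-1, [0, 0, 0.25], [0, 0, 0]],
  [-1, [0, 0, 0.1], [0, 0, 0]],
  [-1, [0.08, 0, 0], [0, 0, 0]],
  [-1, [0.1, 0, 0], [0, 0, 0]],
  [-1, [0.1, 0, 0], [0, 0, 0]],
  [-1, [0.1, 0, 0], [0, 0, 0]],
  [-1, [0.1, 0, 0], [0, 0, 0]],
])

```text
t: 21.0
ee_pos: [504.5, 51.9, 97.0]
orientation: [0.098, 3.139, 0.0]
ft_force: [2.6, 0.8, -0.7]
width: 1.0
grasp_force: 1.4
```

Emit:
apply_moves([
  [-1, [0.1, 0, 0], [0, 0, 0]],
  [-1, [0.08, 0, 0], [0, 0, 0]],
  [-1, [0.06, 0, 0], [0, 0, 0]],
])

```text
t: 21.38
ee_pos: [492.4, 52.6, 96.9]
orientation: [0.098, 3.14, 0.0]
ft_force: [3.4, 1.0, 1.9]
width: 0.5
grasp_force: 1.3
```

Emit:
apply_moves([
  [-1, [0.06, 0, 0], [0, 0, 0]],
  [-1, [0.06, 0, 0], [0, 0, 0]],
])

```text
t: 21.62
ee_pos: [486.4, 52.9, 96.7]
orientation: [0.098, 3.14, 0.0]
ft_force: [2.9, 0.6, 0.9]
width: 0.1
grasp_force: 1.3
```

Emit:
apply_moves([
  [-1, [0.06, 0, 0], [0, 0, 0]],
  [-1, [0.06, 0, 0], [0, 0, 0]],
])

```text
t: 21.88
ee_pos: [480.3, 53.3, 96.7]
orientation: [0.098, 3.14, 0.0]
ft_force: [2.1, -0.1, 1.7]
width: 0.6
grasp_force: 1.3
```

Emit:
apply_moves([
  [-1, [0.08, 0, 0], [0, 0, 0]],
  [-1, [0.1, 0, 0], [0, 0, 0]],
  [-1, [0.1, 0, 0], [0, 0, 0]],
  [-1, [0.1, 0, 0], [0, 0, 0]],
])

```text
t: 22.38
ee_pos: [461.1, 54.5, 96.7]
orientation: [-0.098, -3.14, -0.0]
ft_force: [3.1, 0.9, 2.0]
width: 0.6
grasp_force: 1.4
```

Emit:
apply_moves([
  [-1, [0.1, 0, 0], [0, 0, 0]],
  [-1, [0.1, 0, 0], [0, 0, 0]],
  [-1, [0.1, 0, 0], [0, 0, 0]],
  [-1, [0.1, 0, 0], [0, 0, 0]],
])

```text
t: 22.88
ee_pos: [441.2, 55.7, 96.7]
orientation: [0.098, 3.14, 0.0]
ft_force: [3.9, 2.3, 1.7]
width: 0.5
grasp_force: 1.4
```

Emit:
apply_moves([
  [-1, [0.08, 0, 0], [0, 0, 0]],
  [-1, [0.06, 0, 0], [0, 0, 0]],
  [-1, [0.04, 0, 0], [0, 0, 0]],
])

```text
t: 23.25
ee_pos: [432.3, 56.3, 96.7]
orientation: [-0.098, -3.14, 0.0]
ft_force: [2.5, 1.9, -0.0]
width: 0.3
grasp_force: 1.3
```

Emit:
apply_moves([
  [-1, [0.04, 0, 0], [0, 0, 0]],
  [-1, [0.02, 0, 0], [0, 0, 0]],
  [-1, [-0.12, 0, 0], [0, 0, 0]],
  [-1, [0, 0, -0.4], [0, 0, 0]],
  [-1, [0, 0, -0.8], [0, 0, 0]],
  [-1, [0, 0, -0.8], [0, 0, 0]],
  [-1, [0, 0, -0.8], [0, 0, 0]],
  [-1, [0, 0, 0], [0, 0, 0]],
])

```text
t: 24.25
ee_pos: [437.0, 56.1, 239.1]
orientation: [0.098, 3.136, 0.001]
ft_force: [-0.2, 0.0, -0.3]
width: 0.3
grasp_force: 0.0
```

Emit:
apply_moves([
  [-1, [0.0, -0.8, -0.2], [0, 0, 0]],
  [-1, [0.0, -0.8, -0.2], [0, 0, 0]],
  [-1, [0.0, -0.8, 0], [0, 0, 0]],
  [-1, [0, -0.8, 0], [0, 0, 0]],
  [-1, [0, -0.8, 0], [0, 0, 0]],
  [-1, [0, 0, 0], [0, 0, 0]],
  [-1, [0, 0, 0], [0, 0, 0]],
])

```text
t: 25.12
ee_pos: [422.2, -143.0, 255.5]
orientation: [-0.099, -3.138, -0.002]
ft_force: [-0.0, -0.7, -0.3]
width: 0.3
grasp_force: 0.0
```

Run:
```python
from h import *
o=ctrl.get_obs(); print(o["ee_pos"],o["ft_force"])
for n in("top","scene"):
    c=cam(n,n+"8.png"); pts(c,dict(drawer=0,board=86,board_front=86,connector=110,drawer_floor=86,handle_mid=106,rail_edge=119,spool=0,meter=0))
a=cv2.imread("pics/scene8.png")[130:280,250:450];b=cv2.imread("pics/top8.png")[190:340,180:380]
cv2.imwrite("pics/b8.png",np.hstack([cv2.resize(a,(400,300)),cv2.resize(b,(400,300))]))
```

```text
[ 422.18189031 -143.04690631  255.54682106] [-1.40326555e-04 -6.55411157e-01 -2.98544528e-01]
top drawer 0.88 [267.4 318.7] z 0 [464.3  56.    0. ]
top drawer 0.45 [236.6 298. ] z 0 [506. 123.   0.]
top board 0.78 [243.5 275.6] z 86 [554.6 105.   86. ]
top board_front 0.87 [236.6 313.3] z 86 [480.8 115.9  86. ]
top connector 0.77 [236.3 296.4] z 110 [514.7 116.  110. ]
top connector 0.45 [269.6 323.1] z 110 [466.1  50.7 110. ]
top drawer_floor 0.73 [272.  323.3] z 86 [463.4  46.1  86. ]
top handle_mid 0.7 [264.9 351.1] z 106 [412.6  58.1 106. ]
top rail_edge 0.71 [266.2 354.2] z 119 [408.9  55.3 119. ]
top rail_edge 0.63 [284.  216.4] z 119 [670.7  29.  119. ]
top spool 0.78 [390.4 209.3] z 0 [ 706.5 -205.     0. ]
top meter 0.89 [173.7 202.7] z 0 [706.9 267.5   0. ]
top meter 0.22 [240.3 276.4] z 0 [552.  116.7   0. ]
scene drawer 0.68 [382.2 207.9] z 0 [460.9  47.6   0. ]
scene board 0.87 [351.7 219.9] z 86 [562. 114.  86.]
scene board_front 0.93 [391.8 216.9] z 86 [483.2 123.7  86. ]
scene connector 0.94 [379.6 208.3] z 110 [509.2 113.9 110. ]
scene drawer_floor 0.67 [388.1 187. ] z 86 [465.9  53.   86. ]
scene handle_mid 0.89 [417.1 180.3] z 106 [411.9  62.6 106. ]
scene handle_mid 0.41 [288.9 190. ] z 106 [669.5  32.2 106. ]
scene rail_edge 0.63 [289.7 188.3] z 119 [669.3  37.7 119. ]
scene rail_edge 0.57 [417.3 179.9] z 119 [417.7  70.4 119. ]
scene spool 0.65 [379.1 211.2] z 0 [470.4  54.5   0. ]
scene meter 0.97 [294.3 320.6] z 0 [708.1 257.8   0. ]
scene meter 0.45 [389.5 187.7] z 0 [426.7  -1.5  -0. ]
```

View pics/b8.png

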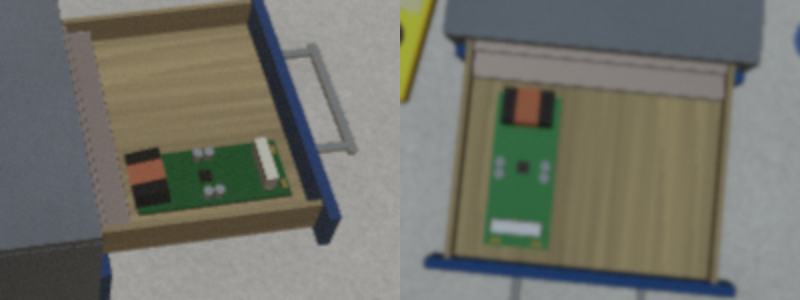

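The drawer is open about 205 mm. The board with its transformer (crop right, 528,107) lies flat in front of the step, and the arm is clear. I hand the job in.

```bash
python3 -c "
from workcell import ctrl
print(ctrl.close_job())"
```

```text
the job is handed in; nothing more can be done
None
```

The job is handed in, with no verdict reported back: the drawer stands about 205 mm open (camera estimate), the board looks flat on the drawer floor in front of the step, the spool and meter show no real shift, and the arm is clear.

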